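# Stow the returned radios in the half-opening drawer

## Robot

A 6-joint arm with a two-finger parallel gripper is mounted at the origin on the work surface. World frame = base frame: x ahead of the robot, y to its left, z up, the work surface at z = 0. Lengths are in m, angles in rad, forces in N, time in s.
With the tool pointing down it reaches from about 0.35 to 0.975 m from the base axis. Payload 4.9 kg.
Tool frame: the origin (TCP) lies at the very end of the fingers, on their centre line; the grasp point (between the pads) lies 19 mm behind it; z points along the fingers, y is the line along which they close (so a half turn about z gives the same grasp; the last joint's range is limited). The gripper opens to 85 mm and grips with 20 to 120 N. Pads are 22 mm wide; open, the fingers measure 114 mm over their backs; the gripper's body (76 mm by 85 mm) begins 54 mm behind the grasp point. The pads swing forward as they close: fully open they stand 13 mm farther back than shut.
Start: joints at [-1.323, 0.053, 1.613, -0, 1.476, -0.119], TCP at [0.224, -0.583, 0.231] pointing down, gripper open.
Joint ranges: [-3.01, 3.01], [-1.01, 2.22], [0.06, 2.58], [-1.02, 4.17], [0.09, 2.62], [-3.14, 3.14]. Speed limits (rad/s): [2.57, 2.57, 3.14, 3.14, 3.14, 3.14].

## Interface

Orientations are given as a rotation vector (axis times angle).
In Python, from station import * gives the robot as it stands.
- The arm moves only by the shell command python3 -m crank 'ROWS' [OPENING] [FORCE]. ROWS is JSON, a list of rows, each an object with "offset": the shift along the tool's x, y, z in m, a list of three; "twist": the turn, a rotation vector about the tool's x, y, z in degrees, a list of three. In form: [{"offset": [x, y, z], "twist": [rx, ry, rz]}, ...]. A call has 1 to 20 rows; each row is the pose to reach, as a shift and turn from the pose commanded when the call began, along the tool's axes at that moment; what a row does not reach only later rows make up. A row lasts 1/8 s, in which the tool goes at most 62.5 mm and 10.7 degrees, less where a joint would pass 70% of its speed; a pose out of reach is approached as far as the arm can. A call with a gripper value outside its range is refused whole. OPENING is the opening, from 0 (shut) to 1 (fully open), set as the call begins (- or left out, the last holds). The fingers move at their own pace and stop on an object; FORCE is the grip in N (left out, the last holds). Time passes only in rows, so rows that repeat a pose let the fingers close. It gives the time, the measured TCP pose, the force, the opening and the grip force at its end, in the units of the state.
- get_obs(): the state, without advancing time (a new reading comes with each control period).
- get_image(name): name is "scene" or "top"; returns the picture (420x560x3 uint8, red, green, blue); there is no depth.
- get_calibration(name): a dict with "intrinsics" (3x3 intrinsics, pixels), "world_from_camera" (4x4, takes a point from camera to world coordinates). Camera axes: x right, y up, looking along -z (the intrinsics and any distortion apply to the point x, -y, -z); pixel columns grow to the right and rows downward; lengths in m; the calibration is good to about 2 mm. A picture is of the moment at which its call begins. get_calibration takes no time and is no camera call.
- finish_job(): hands the job in; it is judged then, once.
Trained networks look in the newest picture that a camera, given by its name, has taken for a name from the list of things; names that differ only in an ending like _2 or _b are one class to them, and where a whole thing is asked for, a point or a joint stands for the part that bears it (a point fixed in the world has none). Each returns a list of dicts, best first, with "confidence" (0 to 1); they miss things now and then, are a little off and sometimes report something else, mostly with a low value. They report only what shows in the picture. A call takes as long as a camera call.
- cut_out(query, camera): "region" (420x560 bool, what is visible of it) and "rect" ([centre column, centre row, width, height] in pixels, round what is visible of it).
The state is a dict: "t": time; "q": joint angles; "dq": joint speeds; "effort": joint torques, N m; "tool_pos": TCP position; "tool_rot": TCP orientation; "contact_force": force on the tool from outside, world axes, zero at the start; "wrist_torque": the same for the moment, N m; "opening": finger opening in m; "grip_force": force on a finger pad.
Only numpy, scipy, OpenCV 4.12 (cv2) and the standard library are available. Lean on these libraries where they do the work, as an engineer would, in place of code of your own. Each camera call takes 0.05 s, during which the arm holds its last target. There are 200 camera calls.

## Task

Put the radios that have come back from duty away for the night: pull the cabinet's drawer right out to its stop, lay every radio lying loose on the desk into it, and push the drawer fully shut. The drawer opens only half-way, so tip each radio aerial first under the cabinet's top and then bring it down flat on the drawer floor, face up, aerial towards the back, side by side and none on top of another. Leave the other things on the desk where they are.

Things in the scene. Friction and masses are not known exactly. Their poses are not given: they have to be found in the camera images.
- drawer (a joint): drawer of the cabinet, 0 = shut, grows as it is pulled out towards the robot side; it meets its stop at 0.160 m (only half of its length comes out). Needs about 3 N to move and stays where it is left.
- drawer_handle (a point): middle of the drawer's dark bar handle: a round bar about 10 mm thick and 120 mm long, level and parallel to the drawer front (along this point's y), 35 mm out from the face of the front, 85 mm above the desk. This point moves with the drawer; its x axis points from the robot side into the cabinet (the drawer opens along -x), y to the left, z up. The top edge of the drawer front is 19 mm higher than this point, the cabinet's top 40 mm higher.
- drawer_in (a point): middle of the front edge of the drawer's flat inner floor, where the floor meets the inner face of the drawer front (front 16 mm thick); 22 mm above the desk; moves with the drawer; axes as drawer_handle. Inside, the drawer runs from x = 0 to x = +310 mm (back wall) and from y = -184 to +184 mm; the side walls stand 54 mm above this floor, the drawer front 82 mm.
- cabinet_lip (a point): middle of the lower front edge of the cabinet's top, 91 mm above the drawer's inner floor; fixed. The cabinet is a beige steel desk unit 424 mm wide, 340 mm deep and 125 mm high that faces the robot; its top (12 mm thick) covers everything behind this edge (this point's +x side). Fully open, the clear mouth between the drawer front's inner face and this edge is 160 mm. A dark desk set, 50 mm high, stands on the top, starting 155 mm behind the edge.
- radio1 (a point): a black hand-held radio, 0.26 kg: flat body 120 mm long (its x), 52 mm wide (its y) and 36 mm thick (its z), with a stiff straight aerial 12 mm thick (16 mm at its foot) sticking 115 mm out of its +x end (235 mm over all), aerial axis 15 mm to the +y side and at half thickness. This point is the centre of the body; z points out of its face (screen and keys), x along the aerial. It starts on its back on the desk. May be absent.
- radio2 (a point): radio 2, the same as radio1. May be absent.
- radio3 (a point): radio 3, the same as radio1. May be absent.
- radio4 (a point): radio 4, the same as radio1. May be absent.
- stapler: yellow stapler, 130 x 36 x 48 mm; bystander; origin at the centre of its underside
- pen_pot: red pen pot, 82 mm wide, 95 mm high, pens up to 165 mm; bystander; origin at the centre of its underside
- cup: clear plastic cup, 72 mm wide, 80 mm high; bystander; origin at the centre of its underside
- mouse: black computer mouse, 105 x 60 x 30 mm; bystander; origin at the centre of its underside
- battery_pack: black battery pack lying flat, 85 x 50 x 20 mm; bystander; origin at the centre of its underside

How it is judged:
By the outcome, as a careful person would: the job done as asked, in the order asked, and still so for the second after the job is handed in, with the robot touching nothing.
Of radio1_body, radio2_body, radio3_body, radio4_body only 3 to 4 are there at a start; the rules pass over those that are not, and their reading is None.
At some moment in a run one of radio1_body, radio2_body, radio3_body, radio4_body may be knocked a few centimetres aside while the robot is not near it.
It also fails if it takes over 210 s, if anything falls off the work surface, if the arm or the gripper's body presses on something with over 40 N, if the wrist force passes 120 N, or if a joint passes its speed limit or range.

## Working session

There is one attempt and no reset: what is moved stays moved. The work goes in short steps, Python scripts to look and compute and a shell command to move; the robot and the scene stay as the last step left them, time stands still between calls to the robot, and variables do not carry over. Pictures are saved under pics/ and viewed, at most 14 in all, crops included, and the job is handed in when it is done.

```bash
mkdir -p pics; ls
python3 - <<'E'
from station import *
import cv2,numpy as np
o=get_obs();print({k:np.round(v,3).tolist() for k,v in o.items()})
for n in("scene","top"):
    cv2.imwrite(f"pics/{n}0.png",get_image(n)[:,:,::-1]);c=get_calibration(n);print(n,np.round(c["intrinsics"],1).tolist(),np.round(c["world_from_camera"],3).tolist(),[k for k in c])
E
```

```text
pics
{'t': 0.0, 'q': [-1.323, 0.053, 1.614, 0.0, 1.476, -0.119], 'dq': [-0.0, 0.001, -0.001, 0.0, -0.001, 0.001], 'effort': [0.0, -39.368, -37.017, -0.0, 0.007, 0.0], 'tool_pos': [0.224, -0.583, 0.23], 'tool_rot': [-3.087, -0.573, 0.0], 'contact_force': [-0.226, -0.636, 0.304], 'wrist_torque': [-0.024, -0.025, 0.033], 'grip_force': 0.0, 'opening': 0.085}
scene [[513.6, 0.0, 278.3], [0.0, 513.6, 209.4], [0.0, 0.0, 1.0]] [[-0.737, -0.431, 0.52, 1.106], [0.676, -0.476, 0.563, 0.508], [0.005, 0.767, 0.642, 0.797], [0.0, 0.0, 0.0, 1.0]] ['intrinsics', 'world_from_camera']
top [[458.9, 0.0, 278.1], [0.0, 458.9, 212.2], [0.0, 0.0, 1.0]] [[0.01, 0.998, -0.065, 0.503], [-1.0, 0.009, -0.016, -0.085], [-0.016, 0.065, 0.998, 1.31], [0.0, 0.0, 0.0, 1.0]] ['intrinsics', 'world_from_camera']
```

View pics/top0.png

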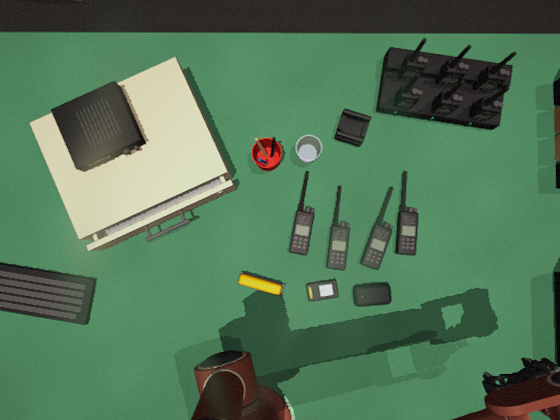

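View pics/scene0.png

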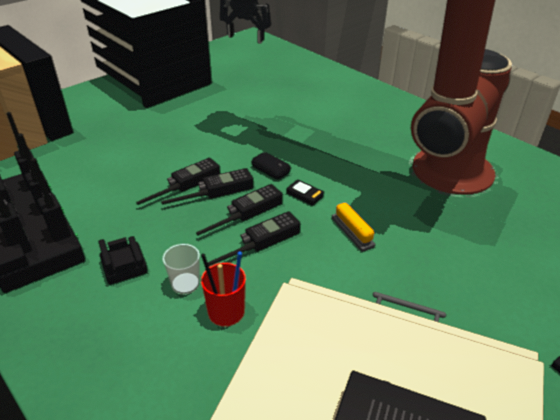

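The top view shows four loose radios with bodies at about (302,230), (339,245), (377,245) and (408,230). The handle is near (168,226), and the cabinet is yawed left. Radios in the charger rack at about (445,85) stay put.

```bash
cat > h.py <<'E'
from station import *
import cv2,numpy as np,json
from scipy.spatial.transform import Rotation as R
def plane(px,z,cam="top"):
    c=get_calibration(cam);K=np.array(c["intrinsics"]);T=np.array(c["world_from_camera"])
    p=np.atleast_2d(px).astype(float);d=np.c_[(p[:,0]-K[0,2])/K[0,0],-(p[:,1]-K[1,2])/K[1,1],-np.ones(len(p))]@T[:3,:3].T
    return T[:3,3]+d*((z-T[2,3])/d[:,2])[:,None]
def radios():
    im=get_image("top");out=[]
    for r in cut_out("radio1","top"):
        m=r["region"].astype(np.uint8)
        b=cv2.morphologyEx(m,cv2.MORPH_OPEN,cv2.getStructuringElement(cv2.MORPH_ELLIPSE,(9,9)))
        if b.sum()<100: continue
        pb=plane(np.argwhere(b)[:,::-1],.028)[:,:2];a=m&~cv2.dilate(b,np.ones((3,3),np.uint8))
        (c,s,_)=cv2.minAreaRect((pb*1000).astype(np.float32))
        ev,U=np.linalg.eigh(np.cov(pb.T));u=U[:,1]; mu=pb.mean(0)
        pa=plane(np.argwhere(m)[:,::-1],.022)[:,:2]
        if (pa.mean(0)-mu)@u<0:u=-u
        # far aerial tip refines heading: tip lies at (+175,+15) in the radio frame
        k=np.argmax((pa-mu)@u);w=pa[k]-mu;h2=np.arctan2(w[1],w[0])-np.arctan2(.015,.175)
        out.append((round(r["confidence"],2),np.round(mu,3).tolist(),np.round(np.array(c)/1000,3).tolist(),sorted(np.round(s).tolist()),round(np.degrees(np.arctan2(u[1],u[0])),1),round(np.degrees(h2),1),round(np.linalg.norm(w),3)))
    return out
def go(p,x,lean=0,roll=0):
    """offset/twist (mm-rounded, deg) from the present tool pose to TCP p, tool x heading x deg in the world, tool down; lean tips tool x downward"""
    o=get_obs();R0=R.from_rotvec(o["tool_rot"]);h=np.radians(x)
    X=np.array([np.cos(h),np.sin(h),0]);Z=np.array([0,0,-1.]);T=R.from_matrix(np.c_[X,np.cross(Z,X),Z])*R.from_rotvec([0,-np.radians(lean),0])
    for s in (1,):
        print("offset",np.round(R0.inv().apply(np.array(p)-o["tool_pos"]),4).tolist(),"twist",np.round((R0.inv()*T).as_rotvec(degrees=True),1).tolist())
def st():
    o=get_obs();M=R.from_rotvec(o["tool_rot"]).as_matrix();print("t",round(o["t"],2),"p",np.round(o["tool_pos"],4),"x",np.round(M[:,0],3),"z",np.round(M[:,2],3),"f",np.round(o["contact_force"],1),"q",np.round(o["q"],2),"op",round(float(o["opening"]),4),"grip",np.round(o["grip_force"],1))
E
python3 - <<'E'
from h import *
st()
for r in radios(): print(r)
im=get_image("top")
hsv=cv2.cvtColor(im,cv2.COLOR_RGB2HSV)
b=((im.min(2)>140)&(hsv[...,1]<80)).astype(np.uint8);b[:,250:]=0
n,l,s,_=cv2.connectedComponentsWithStats(b);k=1+np.argmax(s[1:,4]);print(s[k])
cs,_=cv2.findContours((l==k).astype(np.uint8),cv2.RETR_EXTERNAL,cv2.CHAIN_APPROX_NONE)
q=cv2.approxPolyDP(cs[0],6,True)[:,0];print(q.tolist(),np.round(plane(q,.125),3)[:,:2].tolist())
r=cv2.minAreaRect((plane(cs[0][:,0],.125)[:,:2]*1000).astype(np.float32));print(r)
for c in cut_out("drawer","top")[:2]:
    print(c["confidence"],np.round(c["rect"]))
    cv2.drawContours(im,cv2.findContours(c["region"].astype(np.uint8),0,1)[0],-1,(255,0,0),1)
cv2.imwrite("pics/c1.png",cv2.resize(im[50:260,20:300],None,fx=2.8,fy=2.8,interpolation=2)[:,:,::-1])
E
```

```text
t 0.1 p [ 0.224  -0.5829  0.2302] x [0.933 0.359 0.   ] z [-0.     0.002 -1.   ] f [-0.  -0.3  0. ] q [-1.32  0.05  1.61  0.    1.48 -0.12] op 0.0855 grip 0.0
(0.92, [0.535, -0.131], [0.536, -0.131], [52.0, 126.0], np.float64(-11.1), np.float64(-9.5), np.float64(0.164))
(0.83, [0.498, -0.34], [0.499, -0.341], [59.0, 133.0], np.float64(-21.7), np.float64(-20.0), np.float64(0.167))
(0.76, [0.538, -0.423], [0.539, -0.423], [58.0, 134.0], np.float64(-5.0), np.float64(-4.9), np.float64(0.161))
[   30    57   197   182 15208]
[[175, 57], [118, 83], [148, 139], [141, 151], [82, 172], [50, 113], [30, 123], [79, 238], [226, 171]] [[0.991, 0.213], [0.92, 0.362], [0.77, 0.278], [0.738, 0.296], [0.681, 0.449], [0.838, 0.541], [0.811, 0.593], [0.509, 0.451], [0.687, 0.071]]
((748.9197387695312, 332.4015808105469), (338.6578063964844, 423.7143859863281), 25.230932235717773)
0.72 [161. 213. 149.  78.]
```

View pics/c1.png

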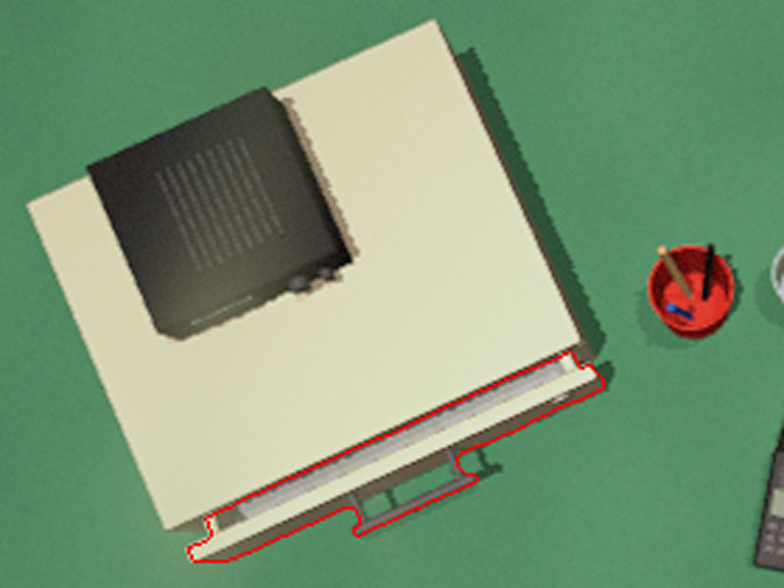

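The crop confirms the cabinet at yaw 25.2° with a 339 × 424 mm fit, which matches its given size. The drawer is slightly open, and the bar's ends are near (148,240) and (190,221).

```bash
cat >> h.py <<'E'
LIP=np.array([.596,.260,.113]);YAW=25.2
def D(x,y,z):  # drawer_in frame when fully open -> world
    c,s=np.cos(np.radians(YAW)),np.sin(np.radians(YAW))
    x=x-.160
    return np.array([LIP[0]+c*x-s*y,LIP[1]+s*x+c*y,.022+z])
def Dinv(p):
    c,s=np.cos(np.radians(YAW)),np.sin(np.radians(YAW));d=np.array(p)[:2]-LIP[:2]
    return np.array([d[0]*c+d[1]*s+.160,-d[0]*s+d[1]*c])
E
python3 - <<'E'
from h import *
e=plane([[148,239.6],[190.4,220.6]],.085);print(e,[Dinv(p) for p in e])
h=e.mean(0);print(h)
print("handle x rel lip (shut -.051):",Dinv(h)[0]-.16)
o=get_obs()
print("above, tool x along -drawer y (115.2 / -64.8):")
hy=Dinv(h)[0]
go([h[0],h[1],.22],YAW-90)
E
```

```text
[[0.50633145 0.28253084 0.085     ]
 [0.55833877 0.16984468 0.085     ]] [array([0.08845863, 0.05856553]), array([ 0.08753683, -0.0655396 ])]
[0.53233511 0.22618776 0.085     ]
handle x rel lip (shut -.051): -0.07200226874212673
above, tool x along -drawer y (115.2 / -64.8):
offset [0.578, -0.645, 0.0114] twist [-0.0, 0.0, 85.8]
```

```bash
python3 -m crank '[{"offset":[0.578,-0.645,0.01],"twist":[0,0,-94.2]},{"offset":[0.578,-0.645,0.01],"twist":[0,0,-94.2]},{"offset":[0.578,-0.645,0.01],"twist":[0,0,-94.2]},{"offset":[0.578,-0.645,0.01],"twist":[0,0,-94.2]},{"offset":[0.578,-0.645,0.01],"twist":[0,0,-94.2]},{"offset":[0.578,-0.645,0.01],"twist":[0,0,-94.2]},{"offset":[0.578,-0.645,0.01],"twist":[0,0,-94.2]},{"offset":[0.578,-0.645,0.01],"twist":[0,0,-94.2]},{"offset":[0.578,-0.645,0.01],"twist":[0,0,-94.2]},{"offset":[0.578,-0.645,0.01],"twist":[0,0,-94.2]},{"offset":[0.578,-0.645,0.01],"twist":[0,0,-94.2]},{"offset":[0.578,-0.645,0.01],"twist":[0,0,-94.2]},{"offset":[0.578,-0.645,0.01],"twist":[0,0,-94.2]},{"offset":[0.578,-0.645,0.01],"twist":[0,0,-94.2]},{"offset":[0.578,-0.645,0.01],"twist":[0,0,-94.2]},{"offset":[0.578,-0.645,0.01],"twist":[0,0,-94.2]},{"offset":[0.578,-0.645,0.01],"twist":[0,0,-94.2]},{"offset":[0.578,-0.645,0.01],"twist":[0,0,-94.2]}]' 0.3 40
python3 - <<'E'
from h import *
st();p=D(.088,0,.05);p[2]=.073;go(p,115.2)
for r in radios(): print(r)
E
```

```text
t: 2.55
tool_pos: [0.5323, 0.2249, 0.2216]
tool_rot: [1.685, 2.651, 0.001]
contact_force: [0.1, -1.1, 1.3]
opening: 0.0254
grip_force: 0.0
t 2.55 p [0.5323 0.2249 0.2216] x [-0.425  0.905 -0.   ] z [ 0.001  0.    -1.   ] f [ 0.1 -1.1  1.3] q [ 0.27 -0.05  1.73 -0.    1.46 -0.17] op 0.0254 grip 0.0
offset [0.0047, 0.0004, 0.1486] twist [0.0, 0.0, -0.1]
(0.88, [0.5, -0.34], [0.502, -0.341], [60.0, 140.0], np.float64(-19.4), np.float64(-20.7), np.float64(0.171))
(0.83, [0.495, -0.232], [0.497, -0.233], [54.0, 134.0], np.float64(-6.5), np.float64(-6.8), np.float64(0.162))
(0.66, [0.536, -0.131], [0.537, -0.131], [52.0, 131.0], np.float64(-10.9), np.float64(-10.3), np.float64(0.169))
(0.6, [0.536, -0.423], [0.539, -0.423], [58.0, 133.0], np.float64(-7.5), np.float64(-3.9), np.float64(0.148))
```

```bash
python3 -m crank '[{"offset":[0.004,0,0.05],"twist":[0,0,0]},{"offset":[0.004,0,0.1],"twist":[0,0,0]},{"offset":[0.004,0,0.125],"twist":[0,0,0]},{"offset":[0.004,0,0.148],"twist":[0,0,0]},{"offset":[0.004,0,0.148],"twist":[0,0,0]}]' && python3 -m crank '[{"offset":[0,0,0],"twist":[0,0,0]},{"offset":[0,0,0],"twist":[0,0,0]},{"offset":[0,0,0],"twist":[0,0,0]},{"offset":[0,0,0],"twist":[0,0,0]},{"offset":[0,0,0],"twist":[0,0,0]}]' 0 40
```

```text
t: 3.28
tool_pos: [0.5289, 0.2288, 0.0711]
tool_rot: [-1.682, -2.65, 0.005]
contact_force: [0.1, -0.5, 0.2]
opening: 0.0257
grip_force: 0.0
t: 3.9
tool_pos: [0.5316, 0.2297, 0.0744]
tool_rot: [1.682, 2.651, 0.002]
contact_force: [3.3, 0.2, 1.0]
opening: 0.0094
grip_force: 39.4
```

```bash
python3 -m crank '[{"offset":[0,-0.02,0],"twist":[0,0,0]},{"offset":[0,-0.045,0],"twist":[0,0,0]},{"offset":[0,-0.07,0],"twist":[0,0,0]},{"offset":[0,-0.095,0],"twist":[0,0,0]},{"offset":[0,-0.115,0],"twist":[0,0,0]},{"offset":[0,-0.125,0],"twist":[0,0,0]},{"offset":[0,-0.132,0],"twist":[0,0,0]},{"offset":[0,-0.135,0],"twist":[0,0,0]},{"offset":[0,-0.135,0],"twist":[0,0,0]}]'
python3 - <<'E'
from h import *
st();print(Dinv(get_obs()["tool_pos"]))
E
```

```text
t: 5.03
tool_pos: [0.4092, 0.172, 0.0743]
tool_rot: [1.682, 2.652, 0.0]
contact_force: [2.4, -2.4, 7.5]
opening: 0.009
grip_force: 42.4
t 5.03 p [0.4092 0.172  0.0743] x [-0.426  0.905 -0.001] z [ 0.001 -0.    -1.   ] f [ 2.4 -2.4  7.5] q [ 0.23 -0.24  2.16 -0.    1.22 -0.21] op 0.009 grip 42.4
[-0.04646472 -0.00012523]
```

```bash
python3 -m crank '[{"offset":[0,-0.002,0],"twist":[0,0,0]},{"offset":[0,-0.004,0],"twist":[0,0,0]},{"offset":[0,-0.006,0],"twist":[0,0,0]},{"offset":[0,-0.008,0],"twist":[0,0,0]},{"offset":[0,-0.009,0],"twist":[0,0,0]},{"offset":[0,-0.009,0],"twist":[0,0,0]}]'
python3 - <<'E'
from h import *
st();print(Dinv(get_obs()["tool_pos"]))
E
```

```text
t: 5.78
tool_pos: [0.4052, 0.1701, 0.0745]
tool_rot: [1.679, 2.645, 0.018]
contact_force: [19.3, 6.0, -8.0]
opening: 0.0091
grip_force: 40.8
t 5.78 p [0.4052 0.1701 0.0745] x [-0.425  0.905 -0.001] z [ 0.013  0.005 -1.   ] f [19.3  6.  -8. ] q [ 0.23 -0.27  2.18  0.    1.21 -0.21] op 0.0091 grip 40.8
[-0.05095124 -0.00013385]
```

```bash
python3 -m crank '[{"offset":[0,0.005,0],"twist":[0,0,0]},{"offset":[0,0.005,0],"twist":[0,0,0]},{"offset":[0,0.005,0],"twist":[0,0,0]},{"offset":[0,0.005,-0.05],"twist":[0,0,0]},{"offset":[0,0.005,-0.11],"twist":[0,0,0]},{"offset":[0,0.005,-0.17],"twist":[0,0,0]},{"offset":[0,0.005,-0.17],"twist":[0,0,0]}]' 0.3
python3 - <<'E'
from h import *
st()
for r in radios(): print(r)
go([.532,-.130,.20],-10.8)
im=get_image("top");cv2.imwrite("pics/d1.png",cv2.resize(im[50:320,20:440],None,fx=1.9,fy=1.9,interpolation=2)[:,:,::-1])
E
```

```text
t: 6.65
tool_pos: [0.4073, 0.1711, 0.2496]
tool_rot: [1.679, 2.647, 0.012]
contact_force: [-0.2, 0.4, -0.2]
opening: 0.0256
grip_force: 0.0
t 6.65 p [0.4073 0.1711 0.2496] x [-0.426  0.905 -0.002] z [ 0.01   0.003 -1.   ] f [-0.2  0.4 -0.2] q [ 0.23 -0.43  2.    0.    1.56 -0.21] op 0.0256 grip 0.0
(0.87, [0.537, -0.132], [0.537, -0.132], [53.0, 133.0], np.float64(-10.5), np.float64(-9.2), np.float64(0.169))
(0.8, [0.497, -0.231], [0.499, -0.231], [55.0, 134.0], np.float64(-6.4), np.float64(-7.2), np.float64(0.16))
(0.75, [0.538, -0.423], [0.54, -0.422], [61.0, 136.0], np.float64(-3.7), np.float64(-5.9), np.float64(0.169))
(0.58, [0.498, -0.339], [0.5, -0.339], [58.0, 134.0], np.float64(-19.7), np.float64(-21.2), np.float64(0.17))
offset [-0.326, -0.0129, 0.0435] twist [0.0, -0.0, 126.0]
```

View pics/d1.png

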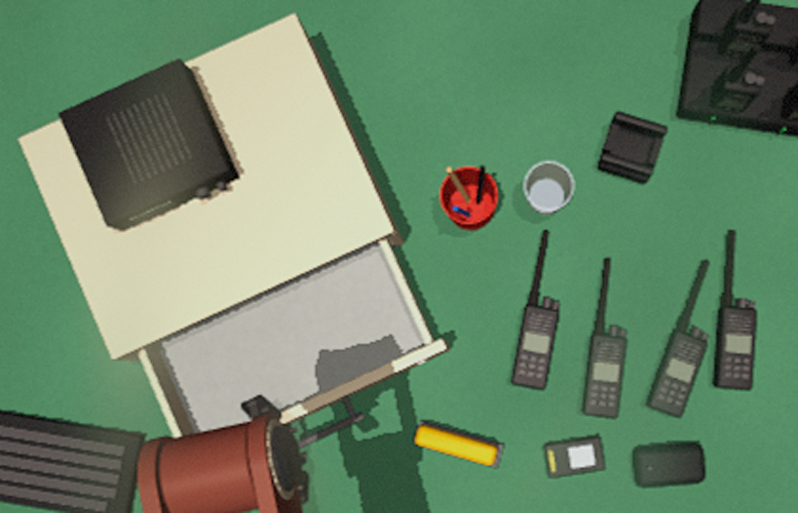

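The drawer is fully open and the four radios are undisturbed. I'll pick up the left one first.

```bash
python3 -m crank '[{"offset":[-0.326,-0.013,0.043],"twist":[0,0,126]},{"offset":[-0.326,-0.013,0.043],"twist":[0,0,126]},{"offset":[-0.326,-0.013,0.043],"twist":[0,0,126]},{"offset":[-0.326,-0.013,0.043],"twist":[0,0,126]},{"offset":[-0.326,-0.013,0.043],"twist":[0,0,126]},{"offset":[-0.326,-0.013,0.043],"twist":[0,0,126]},{"offset":[-0.326,-0.013,0.043],"twist":[0,0,126]},{"offset":[-0.326,-0.013,0.043],"twist":[0,0,126]},{"offset":[-0.326,-0.013,0.043],"twist":[0,0,126]},{"offset":[-0.326,-0.013,0.043],"twist":[0,0,126]},{"offset":[-0.326,-0.013,0.043],"twist":[0,0,126]},{"offset":[-0.326,-0.013,0.043],"twist":[0,0,126]},{"offset":[-0.326,-0.013,0.043],"twist":[0,0,126]},{"offset":[-0.326,-0.013,0.043],"twist":[0,0,126]},{"offset":[-0.326,-0.013,0.043],"twist":[0,0,126]},{"offset":[-0.326,-0.013,0.043],"twist":[0,0,126]}]' 1 60
python3 - <<'E'
from h import *
st();go([.532,-.131,.008],-10.6)
E
```

```text
t: 8.8
tool_pos: [0.532, -0.1301, 0.2002]
tool_rot: [-3.128, 0.294, 0.0]
contact_force: [0.4, 1.0, -0.3]
opening: 0.0858
grip_force: 0.0
t 8.8 p [ 0.532  -0.1301  0.2002] x [ 0.982 -0.187 -0.   ] z [-0.  0. -1.] f [ 0.4  1.  -0.3] q [-0.38 -0.11  1.83 -0.    1.43  1.38] op 0.0858 grip 0.0
offset [0.0002, 0.0009, 0.1922] twist [0.0, 0.0, -0.2]
```

```bash
python3 -m crank '[{"offset":[0,0.001,0.05],"twist":[0,0,0]},{"offset":[0,0.001,0.1],"twist":[0,0,0]},{"offset":[0,0.001,0.15],"twist":[0,0,0]},{"offset":[0,0.001,0.18],"twist":[0,0,0]},{"offset":[0,0.001,0.192],"twist":[0,0,0]},{"offset":[0,0.001,0.192],"twist":[0,0,0]}]' && python3 -m crank '[{"offset":[0,0,0],"twist":[0,0,0]},{"offset":[0,0,0],"twist":[0,0,0]},{"offset":[0,0,0],"twist":[0,0,0]},{"offset":[0,0,0],"twist":[0,0,0]},{"offset":[0,0,0],"twist":[0,0,0]}]' 0 60 && python3 -m crank '[{"offset":[0,0,-0.04],"twist":[0,0,0]},{"offset":[0,0,-0.1],"twist":[0,0,0]},{"offset":[0,0,-0.16],"twist":[0,0,0]},{"offset":[0,0,-0.22],"twist":[0,0,0]},{"offset":[0,0,-0.22],"twist":[0,0,0]}]'
python3 - <<'E'
from h import *
st()
im=get_image("scene");cv2.imwrite("pics/g1.png",im[:,:,::-1])
E
```

```text
t: 9.55
tool_pos: [0.5318, -0.1311, 0.0082]
tool_rot: [-3.128, 0.295, 0.001]
contact_force: [0.4, -0.3, 0.3]
opening: 0.0852
grip_force: 0.0
t: 10.18
tool_pos: [0.5335, -0.1317, 0.0104]
tool_rot: [3.127, -0.295, 0.006]
contact_force: [-0.0, 0.1, 6.7]
opening: 0.0508
grip_force: 65.5
t: 10.8
tool_pos: [0.5348, -0.1322, 0.2355]
tool_rot: [3.124, -0.295, 0.019]
contact_force: [-0.1, -0.4, -1.2]
opening: 0.0506
grip_force: 64.8
t 10.8 p [ 0.5348 -0.1322  0.2355] x [ 0.982 -0.187  0.012] z [ 0.011 -0.005 -1.   ] f [-0.1 -0.4 -1.2] q [-0.38 -0.14  1.79 -0.    1.48  1.38] op 0.0506 grip 64.8
```

View pics/g1.png

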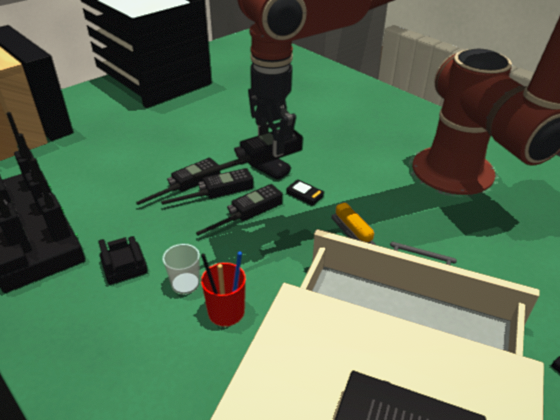

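```bash
cat >> h.py <<'E'
def pose(x,y,z,lean,h=None):
    h=np.radians(YAW if h is None else h);X=np.array([np.cos(h),np.sin(h),0]);Z=np.array([0,0,-1.])
    return D(x,y,z),R.from_matrix(np.c_[X,np.cross(Z,X),Z])*R.from_rotvec([0,-np.radians(lean),0])
def chain(ps):
    p0,R0=pose(*ps[0])
    for a in ps[1:]:
        p,r=pose(*a);print("  offset",np.round(R0.inv().apply(p-p0),4).tolist(),"twist",np.round((R0.inv()*r).as_rotvec(degrees=True),1).tolist())
E
python3 - <<'E'
from h import *
go(D(-.03,.1275,.20),YAW,18)
chain([(-.03,.1275,.2,18),(-.03,.1275,.117,18),(.07,.1275,.085,18),(.073,.1275,.045,9),(.076,.1275,.012,0)])
print(D(-.03,.1275,.2))
E
```

```text
offset [-0.2401, -0.388, 0.0075] twist [-5.5, -17.7, -35.7]
  offset [0.0256, 0.0, 0.0789] twist [0.0, 0.0, 0.0]
  offset [0.1306, -0.0, 0.0785] twist [0.0, 0.0, 0.0]
  offset [0.1459, 0.0, 0.1156] twist [0.0, 9.0, 0.0]
  offset [0.1589, 0.0, 0.146] twist [-0.0, 18.0, 0.0]
[0.369796   0.29446738 0.222     ]
```

```bash
python3 -m crank '[{"offset":[-0.03,-0.03,-0.05],"twist":[0,0,0]},{"offset":[-0.06,-0.06,-0.05],"twist":[0,0,-5]},{"offset":[-0.1,-0.1,-0.05],"twist":[-1,-3,-10]},{"offset":[-0.13,-0.15,-0.05],"twist":[-2,-6,-15]},{"offset":[-0.16,-0.2,-0.05],"twist":[-3,-10,-20]},{"offset":[-0.19,-0.26,-0.04],"twist":[-4,-14,-27]},{"offset":[-0.22,-0.32,-0.03],"twist":[-5.5,-17.7,-35.7]},{"offset":[-0.24,-0.37,-0.01],"twist":[-5.5,-17.7,-35.7]},{"offset":[-0.24,-0.388,0.007],"twist":[-5.5,-17.7,-35.7]},{"offset":[-0.24,-0.388,0.007],"twist":[-5.5,-17.7,-35.7]},{"offset":[-0.24,-0.388,0.007],"twist":[-5.5,-17.7,-35.7]},{"offset":[-0.24,-0.388,0.007],"twist":[-5.5,-17.7,-35.7]},{"offset":[-0.24,-0.388,0.007],"twist":[-5.5,-17.7,-35.7]}]'
python3 - <<'E'
from h import *
st();go(D(-.03,.1275,.20),YAW,18)
im=get_image("top");cv2.imwrite("pics/t1.png",cv2.resize(im[50:330,20:400],None,fx=2,fy=2,interpolation=2)[:,:,::-1])
E
```

```text
t: 12.48
tool_pos: [0.3692, 0.2944, 0.222]
tool_rot: [2.967, 0.662, -0.475]
contact_force: [-0.2, -0.2, -1.5]
opening: 0.051
grip_force: 64.6
t 12.47 p [0.3692 0.2944 0.222 ] x [ 0.86   0.404 -0.312] z [-0.284 -0.129 -0.95 ] f [-0.2 -0.2 -1.5] q [ 0.5  -0.09  1.8   0.02  1.76  1.63] op 0.051 grip 64.6
offset [0.0005, 0.0002, -0.0002] twist [-0.2, 0.2, -0.0]
```

View pics/t1.png

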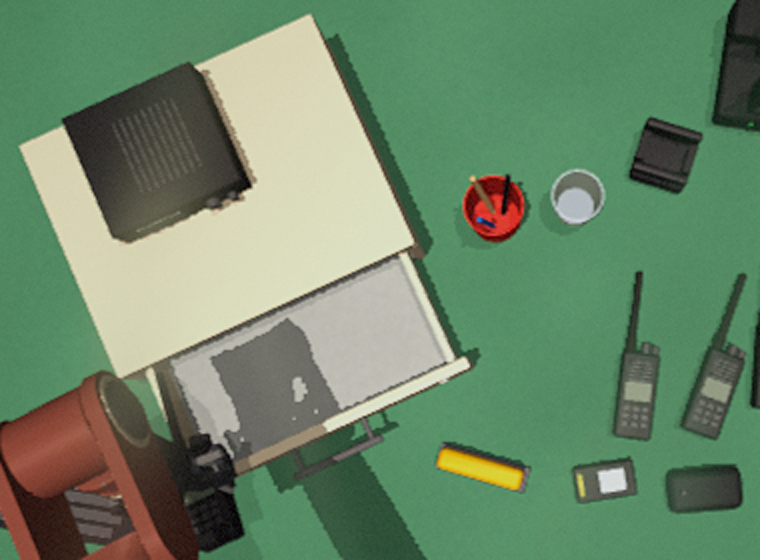

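The radio body shows at about (215,510), just outside the drawer front and aligned with the cabinet. Next I tip it in under the lip.

```bash
python3 -m crank '[{"offset":[0.013,0,0.04],"twist":[0,0,0]},{"offset":[0.026,0,0.079],"twist":[0,0,0]},{"offset":[0.026,0,0.079],"twist":[0,0,0]},{"offset":[0.045,0,0.079],"twist":[0,0,0]},{"offset":[0.07,0,0.079],"twist":[0,0,0]},{"offset":[0.095,0,0.0785],"twist":[0,0,0]},{"offset":[0.12,0,0.0785],"twist":[0,0,0]},{"offset":[0.131,0,0.0785],"twist":[0,0,0]},{"offset":[0.131,0,0.0785],"twist":[0,0,0]}]'
python3 - <<'E'
from h import *
st();print(Dinv(get_obs()["tool_pos"]))
chain([(.07,.1275,.085,18),(.0715,.1275,.065,13.5),(.073,.1275,.045,9),(.0745,.1275,.028,4.5),(.076,.1275,.012,0)])
im=get_image("scene");cv2.imwrite("pics/s1.png",cv2.resize(im[150:420,200:560],None,fx=2,fy=2)[:,:,::-1])
E
```

```text
t: 13.65
tool_pos: [0.4596, 0.3381, 0.1069]
tool_rot: [2.966, 0.663, -0.476]
contact_force: [-0.6, 0.1, -2.0]
opening: 0.0507
grip_force: 64.5
t 13.65 p [0.4596 0.3381 0.1069] x [ 0.859  0.405 -0.312] z [-0.284 -0.129 -0.95 ] f [-0.6  0.1 -2. ] q [0.49 0.24 1.64 0.02 1.57 1.62] op 0.0507 grip 64.5
[0.06982644 0.12879223]
  offset [0.0076, 0.0, 0.0186] twist [-0.0, 4.5, 0.0]
  offset [0.0152, 0.0, 0.0371] twist [0.0, 9.0, 0.0]
  offset [0.0219, 0.0, 0.0528] twist [0.0, 13.5, -0.0]
  offset [0.0283, 0.0, 0.0676] twist [-0.0, 18.0, 0.0]
```

View pics/s1.png

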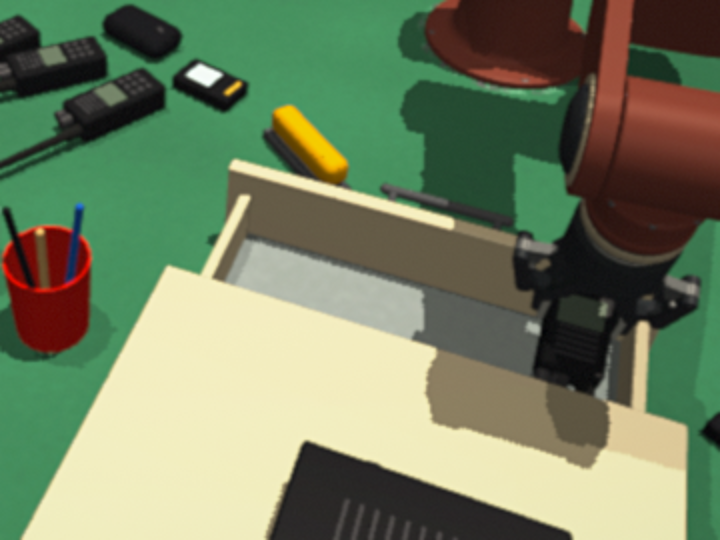

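```bash
python3 -m crank '[{"offset":[0.008,0,0.0186],"twist":[0,4.5,0]},{"offset":[0.015,0,0.037],"twist":[0,9,0]},{"offset":[0.022,0,0.053],"twist":[0,13.5,0]},{"offset":[0.028,0,0.062],"twist":[0,18,0]},{"offset":[0.028,0,0.0675],"twist":[0,18,0]},{"offset":[0.028,0,0.0675],"twist":[0,18,0]}]'
python3 - <<'E'
from h import *
st();print(Dinv(get_obs()["tool_pos"]))
E
```

```text
t: 14.45
tool_pos: [0.4637, 0.3406, 0.0337]
tool_rot: [-3.063, -0.684, 0.008]
contact_force: [0.2, -0.1, -2.5]
opening: 0.0508
grip_force: 64.6
t 14.45 p [0.4637 0.3406 0.0337] x [ 0.905  0.426 -0.004] z [-0.006  0.002 -1.   ] f [ 0.2 -0.1 -2.5] q [0.5  0.14 1.87 0.   1.13 1.63] op 0.0508 grip 64.6
[0.07462288 0.12925194]
```

```bash
python3 -m crank '[{"offset":[0,0,0.002],"twist":[0,0,0]},{"offset":[0,0,0.002],"twist":[0,0,0]}]'; python3 -m crank '[{"offset":[0,0,0],"twist":[0,0,0]},{"offset":[0,0,0],"twist":[0,0,0]},{"offset":[0,0,0],"twist":[0,0,0]},{"offset":[0,0,-0.03],"twist":[0,0,0]},{"offset":[0,0,-0.08],"twist":[0,0,0]},{"offset":[0,0,-0.14],"twist":[0,0,0]},{"offset":[0,0,-0.2],"twist":[0,0,0]},{"offset":[0,0,-0.2],"twist":[0,0,0]}]' 0.75
python3 - <<'E'
from h import *
st()
for r in radios(): print(r)
go([.492,-.230,.20],-6.7)
E
```

```text
t: 14.7
tool_pos: [0.465, 0.3412, 0.0325]
tool_rot: [-3.063, -0.684, 0.004]
contact_force: [-1.4, -0.2, 5.3]
opening: 0.051
grip_force: 65.3
t: 15.7
tool_pos: [0.4677, 0.3418, 0.2384]
tool_rot: [-3.059, -0.684, -0.012]
contact_force: [-0.7, 0.3, -1.0]
opening: 0.0641
grip_force: 0.0
t 15.7 p [0.4677 0.3418 0.2384] x [0.905 0.426 0.009] z [ 0.006  0.008 -1.   ] f [-0.7  0.3 -1. ] q [ 0.5  -0.07  1.72  0.    1.48  1.63] op 0.0641 grip 0.0
(0.94, [0.463, 0.341], [0.466, 0.346], [62.0, 136.0], np.float64(22.2), np.float64(31.0), np.float64(0.103))
(0.91, [0.538, -0.423], [0.54, -0.423], [57.0, 131.0], np.float64(-6.0), np.float64(-4.9), np.float64(0.166))
(0.78, [0.493, -0.232], [0.494, -0.232], [55.0, 132.0], np.float64(-8.0), np.float64(-7.7), np.float64(0.17))
(0.76, [0.497, -0.339], [0.499, -0.339], [55.0, 129.0], np.float64(-20.0), np.float64(-20.4), np.float64(0.167))
offset [-0.2181, 0.5276, 0.0299] twist [-0.2, 0.2, 31.9]
```

```bash
python3 -m crank '[{"offset":[-0.219,0.528,0.03],"twist":[0,0,32.2]},{"offset":[-0.219,0.528,0.03],"twist":[0,0,32.2]},{"offset":[-0.219,0.528,0.03],"twist":[0,0,32.2]},{"offset":[-0.219,0.528,0.03],"twist":[0,0,32.2]},{"offset":[-0.219,0.528,0.03],"twist":[0,0,32.2]},{"offset":[-0.219,0.528,0.03],"twist":[0,0,32.2]},{"offset":[-0.219,0.528,0.03],"twist":[0,0,32.2]},{"offset":[-0.219,0.528,0.03],"twist":[0,0,32.2]},{"offset":[-0.219,0.528,0.03],"twist":[0,0,32.2]},{"offset":[-0.219,0.528,0.03],"twist":[0,0,32.2]},{"offset":[-0.219,0.528,0.03],"twist":[0,0,32.2]},{"offset":[-0.219,0.528,0.03],"twist":[0,0,32.2]},{"offset":[-0.219,0.528,0.03],"twist":[0,0,32.2]}]' 1 60
python3 - <<'E'
from h import *
st();go([.491,-.231,.010],-7.2)
for r in radios(): print(r)
im=get_image("top");cv2.imwrite("pics/p1.png",cv2.resize(im[100:330,60:460],None,fx=2,fy=2,interpolation=2)[:,:,::-1])
E
```

```text
t: 17.42
tool_pos: [0.4913, -0.2294, 0.1995]
tool_rot: [-3.134, 0.189, 0.009]
contact_force: [0.1, 0.3, 1.2]
opening: 0.0857
grip_force: 0.0
t 17.43 p [ 0.4913 -0.2294  0.1995] x [ 0.993 -0.12  -0.006] z [-0.005  0.002 -1.   ] f [0.1 0.3 1.2] q [-0.57 -0.12  1.84 -0.    1.43  1.12] op 0.0857 grip 0.0
offset [0.001, 0.0019, 0.1895] twist [-0.1, 0.3, 0.3]
(0.89, [0.467, 0.345], [0.47, 0.347], [62.0, 140.0], np.float64(26.2), np.float64(30.6), np.float64(0.098))
(0.62, [0.544, -0.425], [0.538, -0.423], [55.0, 128.0], np.float64(1.9), np.float64(-3.4), np.float64(0.16))
(0.55, [0.546, -0.358], [0.546, -0.357], [27.0, 47.0], np.float64(70.1), np.float64(75.2), np.float64(0.028))
(0.52, [0.523, 0.221], [0.5, 0.226], [237.0, 422.0], np.float64(115.4), np.float64(129.4), np.float64(0.259))
```

View pics/p1.png

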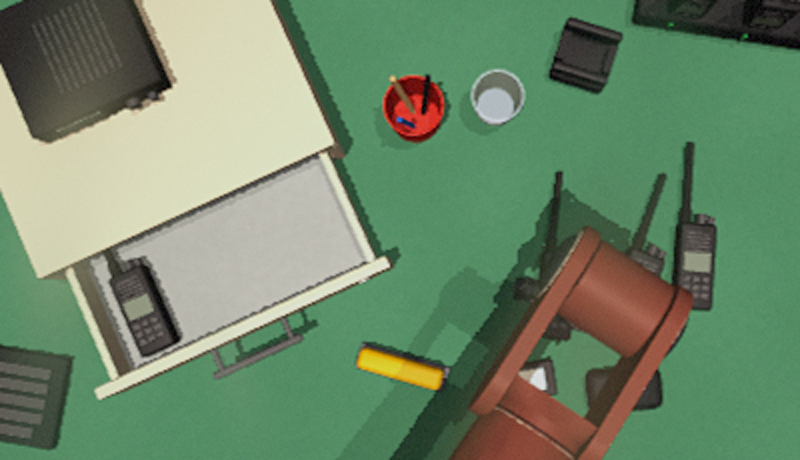

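Radio 1 lies flat, face up and parallel to the side wall at about (145,310), with its aerial under the cabinet. On to the second radio.

```bash
python3 -m crank '[{"offset":[0.001,0.002,0.05],"twist":[0,0,0]},{"offset":[0.001,0.002,0.1],"twist":[0,0,0]},{"offset":[0.001,0.002,0.15],"twist":[0,0,0]},{"offset":[0.001,0.002,0.18],"twist":[0,0,0]},{"offset":[0.001,0.002,0.189],"twist":[0,0,0]},{"offset":[0.001,0.002,0.189],"twist":[0,0,0]}]' && python3 -m crank '[{"offset":[0,0,0],"twist":[0,0,0]},{"offset":[0,0,0],"twist":[0,0,0]},{"offset":[0,0,0],"twist":[0,0,0]},{"offset":[0,0,0],"twist":[0,0,0]},{"offset":[0,0,0],"twist":[0,0,0]}]' 0 60 && python3 -m crank '[{"offset":[0,0,-0.04],"twist":[0,0,0]},{"offset":[0,0,-0.1],"twist":[0,0,0]},{"offset":[0,0,-0.16],"twist":[0,0,0]},{"offset":[0,0,-0.22],"twist":[0,0,0]},{"offset":[0,0,-0.26],"twist":[0,0,0]},{"offset":[0,0,-0.26],"twist":[0,0,0]}]'
python3 - <<'E'
from h import *
st();go(D(-.03,.0425,.20),YAW,18)
E
```

```text
t: 18.32
tool_pos: [0.4912, -0.2325, 0.011]
tool_rot: [-3.134, 0.191, 0.008]
contact_force: [-0.1, -0.6, 0.7]
opening: 0.0855
grip_force: 0.0
t: 18.95
tool_pos: [0.4923, -0.2334, 0.0127]
tool_rot: [-3.136, 0.192, 0.004]
contact_force: [-0.0, 1.1, 6.2]
opening: 0.0512
grip_force: 66.0
t: 19.7
tool_pos: [0.4937, -0.234, 0.2749]
tool_rot: [3.133, -0.192, 0.002]
contact_force: [-1.0, -0.9, -3.4]
opening: 0.0507
grip_force: 65.1
t 19.7 p [ 0.4937 -0.234   0.2749] x [ 0.993 -0.122  0.001] z [ 0.001 -0.002 -1.   ] f [-1.  -0.9 -3.4] q [-0.58 -0.16  1.74 -0.    1.55  1.11] op 0.0507 grip 65.1
offset [-0.1422, -0.4376, 0.0517] twist [-4.9, -17.6, -32.0]
```

```bash
python3 -m crank '[{"offset":[-0.02,-0.06,0],"twist":[0,0,-4]},{"offset":[-0.04,-0.12,0],"twist":[0,-2,-8]},{"offset":[-0.06,-0.18,0],"twist":[-1,-5,-14]},{"offset":[-0.08,-0.24,0],"twist":[-2,-9,-20]},{"offset":[-0.1,-0.3,0.005],"twist":[-3,-13,-26]},{"offset":[-0.12,-0.36,0.02],"twist":[-4.9,-17.6,-32]},{"offset":[-0.142,-0.42,0.04],"twist":[-4.9,-17.6,-32]},{"offset":[-0.142,-0.4375,0.0515],"twist":[-4.9,-17.6,-32]},{"offset":[-0.142,-0.4375,0.0515],"twist":[-4.9,-17.6,-32]},{"offset":[-0.142,-0.4375,0.0515],"twist":[-4.9,-17.6,-32]},{"offset":[-0.142,-0.4375,0.0515],"twist":[-4.9,-17.6,-32]}]'
python3 - <<'E'
from h import *
st();go(D(-.03,.0425,.20),YAW,18);go(D(-.03,.0425,.117),YAW,18);go(D(.07,.0425,.085),YAW,18)
E
```

```text
t: 21.08
tool_pos: [0.4047, 0.2177, 0.2205]
tool_rot: [2.968, 0.663, -0.479]
contact_force: [0.1, 0.4, -2.8]
opening: 0.0509
grip_force: 65.1
t 21.07 p [0.4047 0.2177 0.2205] x [ 0.859  0.405 -0.313] z [-0.286 -0.127 -0.95 ] f [ 0.1  0.4 -2.8] q [ 0.35 -0.12  1.82 -0.02  1.76  1.48] op 0.0509 grip 65.1
offset [0.0006, 0.0006, -0.0018] twist [-0.4, 0.3, 0.1]
offset [0.0266, 0.0012, 0.077] twist [-0.4, 0.3, 0.1]
offset [0.1316, 0.0013, 0.0761] twist [-0.4, 0.3, 0.1]
```

```bash
python3 -m crank '[{"offset":[0.013,0.001,0.04],"twist":[0,0,0]},{"offset":[0.026,0.001,0.077],"twist":[0,0,0]},{"offset":[0.026,0.001,0.077],"twist":[0,0,0]},{"offset":[0.045,0.001,0.077],"twist":[0,0,0]},{"offset":[0.07,0.001,0.077],"twist":[0,0,0]},{"offset":[0.095,0.001,0.0765],"twist":[0,0,0]},{"offset":[0.12,0.001,0.0765],"twist":[0,0,0]},{"offset":[0.131,0.001,0.0765],"twist":[0,0,0]},{"offset":[0.131,0.001,0.0765],"twist":[0,0,0]}]'
python3 - <<'E'
from h import *
st();print(Dinv(get_obs()["tool_pos"]));go(D(.076,.0425,.013),YAW,0)
E
```

```text
t: 22.2
tool_pos: [0.4962, 0.2612, 0.1079]
tool_rot: [2.968, 0.665, -0.478]
contact_force: [-0.0, 0.6, -1.5]
opening: 0.0506
grip_force: 65.0
t 22.2 p [0.4962 0.2612 0.1079] x [ 0.859  0.407 -0.312] z [-0.285 -0.127 -0.95 ] f [-0.   0.6 -1.5] q [ 0.36  0.22  1.67 -0.02  1.57  1.49] op 0.0506 grip 65.0
[0.07020125 0.04356748]
offset [0.0283, 0.0016, 0.0675] twist [-0.4, 18.2, 0.1]
```

```bash
python3 -m crank '[{"offset":[0.008,0.001,0.0186],"twist":[0,4.5,0]},{"offset":[0.015,0.001,0.037],"twist":[0,9,0]},{"offset":[0.022,0.001,0.053],"twist":[0,13.5,0]},{"offset":[0.028,0.001,0.062],"twist":[-0.3,18,0]},{"offset":[0.028,0.001,0.067],"twist":[-0.3,18,0]},{"offset":[0.028,0.001,0.068],"twist":[-0.3,18,0]},{"offset":[0.028,0.001,0.068],"twist":[-0.3,18,0]}]'; python3 -m crank '[{"offset":[0,0,0],"twist":[0,0,0]},{"offset":[0,0,0],"twist":[0,0,0]},{"offset":[0,0,0],"twist":[0,0,0]},{"offset":[0,0,-0.03],"twist":[0,0,0]},{"offset":[0,0,-0.08],"twist":[0,0,0]},{"offset":[0,0,-0.14],"twist":[0,0,0]},{"offset":[0,0,-0.2],"twist":[0,0,0]},{"offset":[0,0,-0.2],"twist":[0,0,0]}]' 0.75
python3 - <<'E'
from h import *
st()
for r in radios(): print(r)
go([.493,-.3375,.20],-20)
E
```

```text
t: 23.08
tool_pos: [0.501, 0.2633, 0.0347]
tool_rot: [-3.065, -0.687, 0.007]
contact_force: [-3.4, 0.0, 3.7]
opening: 0.0507
grip_force: 65.7
t: 24.08
tool_pos: [0.5046, 0.2643, 0.2411]
tool_rot: [-3.063, -0.687, -0.013]
contact_force: [0.7, 0.8, -0.8]
opening: 0.0642
grip_force: 0.0
t 24.07 p [0.5046 0.2643 0.2411] x [0.904 0.427 0.008] z [ 0.007  0.004 -1.   ] f [ 0.7  0.8 -0.8] q [ 0.35 -0.09  1.74  0.    1.49  1.48] op 0.0642 grip 0.0
(0.88, [0.536, -0.423], [0.538, -0.423], [58.0, 131.0], np.float64(-4.6), np.float64(-5.0), np.float64(0.171))
(0.8, [0.496, 0.259], [0.503, 0.266], [59.0, 134.0], np.float64(16.1), np.float64(30.6), np.float64(0.105))
(0.65, [0.497, -0.34], [0.499, -0.34], [57.0, 130.0], np.float64(-21.0), np.float64(-20.1), np.float64(0.168))
(0.56, [0.451, 0.323], [0.452, 0.325], [37.0, 84.0], np.float64(19.7), np.float64(9.5), np.float64(0.047))
offset [-0.2642, 0.5395, 0.0339] twist [-0.0, 0.2, 45.3]
```

```bash
python3 -m crank '[{"offset":[-0.276,0.529,0.034],"twist":[0,0,45.5]},{"offset":[-0.276,0.529,0.034],"twist":[0,0,45.5]},{"offset":[-0.276,0.529,0.034],"twist":[0,0,45.5]},{"offset":[-0.276,0.529,0.034],"twist":[0,0,45.5]},{"offset":[-0.276,0.529,0.034],"twist":[0,0,45.5]},{"offset":[-0.276,0.529,0.034],"twist":[0,0,45.5]},{"offset":[-0.276,0.529,0.034],"twist":[0,0,45.5]},{"offset":[-0.276,0.529,0.034],"twist":[0,0,45.5]},{"offset":[-0.276,0.529,0.034],"twist":[0,0,45.5]},{"offset":[-0.276,0.529,0.034],"twist":[0,0,45.5]},{"offset":[-0.276,0.529,0.034],"twist":[0,0,45.5]},{"offset":[-0.276,0.529,0.034],"twist":[0,0,45.5]},{"offset":[-0.276,0.529,0.034],"twist":[0,0,45.5]}]' 0.75 60
python3 - <<'E'
from h import *
st();go([.478,-.333,.010],-20.3)
for r in radios(): print(r)
im=get_image("scene");cv2.imwrite("pics/p3.png",cv2.resize(im[80:380,100:560],None,fx=1.7,fy=1.7,interpolation=2)[:,:,::-1])
E
```

```text
t: 25.8
tool_pos: [0.4775, -0.3317, 0.1989]
tool_rot: [3.093, -0.549, -0.009]
contact_force: [-0.6, 0.6, -0.8]
opening: 0.0642
grip_force: 0.0
t 25.8 p [ 0.4775 -0.3317  0.1989] x [ 0.939 -0.344 -0.006] z [-0.006  0.001 -1.   ] f [-0.6  0.6 -0.8] q [-0.73 -0.02  1.75 -0.    1.43  1.19] op 0.0642 grip 0.0
offset [0.002, 0.0009, 0.1889] twist [0.1, 0.3, 0.2]
(0.93, [0.503, 0.267], [0.506, 0.268], [59.0, 136.0], np.float64(25.3), np.float64(30.0), np.float64(0.099))
(0.85, [0.469, 0.347], [0.471, 0.348], [61.0, 138.0], np.float64(26.6), np.float64(29.1), np.float64(0.094))
(0.77, [0.515, -0.34], [0.503, -0.335], [56.0, 136.0], np.float64(-27.3), np.float64(-21.7), np.float64(0.15))
```

View pics/p3.png

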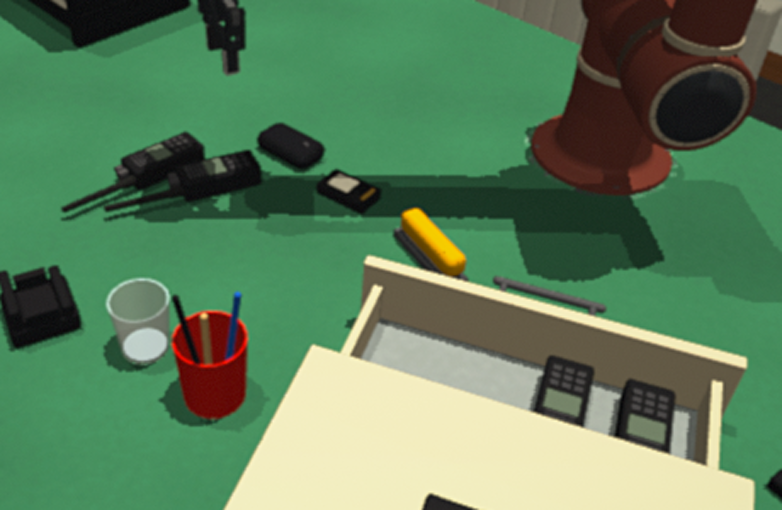

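Both stowed radios lie flat and parallel at about (565,390) and (645,415). The two loose radios are close together at (160,155) and (215,175), so I use a narrower opening for this grasp.

```bash
python3 -m crank '[{"offset":[0.001,0.001,0.05],"twist":[0,0,0]},{"offset":[0.001,0.001,0.1],"twist":[0,0,0]},{"offset":[0.001,0.001,0.14],"twist":[0,0,0]},{"offset":[0.001,0.001,0.165],"twist":[0,0,0]},{"offset":[0.001,0.001,0.187],"twist":[0,0,0]},{"offset":[0.001,0.001,0.187],"twist":[0,0,0]}]' && python3 -m crank '[{"offset":[0,0,0],"twist":[0,0,0]},{"offset":[0,0,0],"twist":[0,0,0]},{"offset":[0,0,0],"twist":[0,0,0]},{"offset":[0,0,0],"twist":[0,0,0]},{"offset":[0,0,0],"twist":[0,0,0]}]' 0 70 && python3 -m crank '[{"offset":[0,0,-0.04],"twist":[0,0,0]},{"offset":[0,0,-0.1],"twist":[0,0,0]},{"offset":[0,0,-0.16],"twist":[0,0,0]},{"offset":[0,0,-0.22],"twist":[0,0,0]},{"offset":[0,0,-0.26],"twist":[0,0,0]},{"offset":[0,0,-0.26],"twist":[0,0,0]}]'
python3 - <<'E'
from h import *
st();go(D(-.045,-.0425,.20),YAW,18)
E
```

```text
t: 26.7
tool_pos: [0.476, -0.3328, 0.0107]
tool_rot: [-3.092, 0.55, 0.013]
contact_force: [-0.0, -0.0, -0.6]
opening: 0.064
grip_force: 0.0
t: 27.32
tool_pos: [0.4778, -0.3349, 0.0138]
tool_rot: [3.091, -0.551, -0.006]
contact_force: [-0.2, 1.5, 5.7]
opening: 0.0506
grip_force: 76.0
t: 28.08
tool_pos: [0.4797, -0.3357, 0.2767]
tool_rot: [3.088, -0.551, 0.002]
contact_force: [-0.3, -0.2, -3.4]
opening: 0.0506
grip_force: 75.2
t 28.07 p [ 0.4797 -0.3357  0.2767] x [ 0.938 -0.346  0.002] z [ 0.    -0.005 -1.   ] f [-0.3 -0.2 -3.4] q [-0.74 -0.07  1.66 -0.    1.55  1.19] op 0.0506 grip 75.2
offset [-0.2106, -0.4236, 0.0521] twist [-6.8, -17.1, -45.1]
```

```bash
python3 -m crank '[{"offset":[-0.03,-0.055,0],"twist":[0,0,-5]},{"offset":[-0.06,-0.11,0],"twist":[0,-2,-10]},{"offset":[-0.09,-0.165,0],"twist":[-1,-4,-18]},{"offset":[-0.115,-0.22,0],"twist":[-2,-8,-25]},{"offset":[-0.14,-0.275,0],"twist":[-4,-12,-33]},{"offset":[-0.17,-0.33,0.01],"twist":[-6.8,-17.1,-45.1]},{"offset":[-0.2,-0.38,0.03],"twist":[-6.8,-17.1,-45.1]},{"offset":[-0.2105,-0.4235,0.05],"twist":[-6.8,-17.1,-45.1]},{"offset":[-0.2105,-0.4235,0.052],"twist":[-6.8,-17.1,-45.1]},{"offset":[-0.2105,-0.4235,0.052],"twist":[-6.8,-17.1,-45.1]},{"offset":[-0.2105,-0.4235,0.052],"twist":[-6.8,-17.1,-45.1]},{"offset":[-0.2105,-0.4235,0.052],"twist":[-6.8,-17.1,-45.1]}]'
python3 - <<'E'
from h import *
st();go(D(-.045,-.0425,.20),YAW,18);go(D(-.045,-.0425,.122),YAW,18);go(D(.056,-.0425,.090),YAW,18)
im=get_image("scene");cv2.imwrite("pics/s3.png",cv2.resize(im[100:400,200:560],None,fx=1.7,fy=1.7)[:,:,::-1])
E
```

```text
t: 29.58
tool_pos: [0.4274, 0.1349, 0.2212]
tool_rot: [2.97, 0.663, -0.476]
contact_force: [-0.5, -0.9, -2.8]
opening: 0.0504
grip_force: 75.2
t 29.57 p [0.4274 0.1349 0.2212] x [ 0.86   0.405 -0.311] z [-0.285 -0.126 -0.95 ] f [-0.5 -0.9 -2.8] q [ 0.18 -0.15  1.85 -0.07  1.75  1.31] op 0.0504 grip 75.2
offset [0.0005, 0.0011, -0.001] twist [-0.4, 0.1, 0.0]
offset [0.0248, 0.0016, 0.0731] twist [-0.4, 0.1, 0.0]
offset [0.1307, 0.0017, 0.0721] twist [-0.4, 0.1, 0.0]
```

View pics/s3.png

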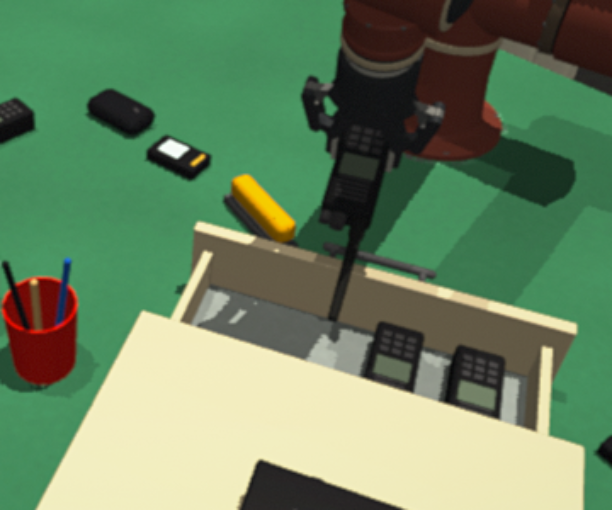

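The held radio is straight, with its aerial tip at about (335,315) in front of the lip and clear of the stowed pair.

```bash
python3 -m crank '[{"offset":[0.013,0.0015,0.04],"twist":[-0.3,0,0]},{"offset":[0.025,0.0015,0.073],"twist":[-0.3,0,0]},{"offset":[0.025,0.0015,0.073],"twist":[-0.3,0,0]},{"offset":[0.045,0.0015,0.073],"twist":[-0.3,0,0]},{"offset":[0.07,0.0015,0.073],"twist":[-0.3,0,0]},{"offset":[0.095,0.0015,0.0725],"twist":[-0.3,0,0]},{"offset":[0.12,0.0015,0.0725],"twist":[-0.3,0,0]},{"offset":[0.131,0.0015,0.0725],"twist":[-0.3,0,0]},{"offset":[0.131,0.0015,0.0725],"twist":[-0.3,0,0]}]'
python3 - <<'E'
from h import *
st();print(Dinv(get_obs()["tool_pos"]));go(D(.062,-.0425,.013),YAW,0)
E
```

```text
t: 30.75
tool_pos: [0.5202, 0.1785, 0.112]
tool_rot: [2.964, 0.666, -0.474]
contact_force: [0.1, -0.5, -2.3]
opening: 0.0506
grip_force: 75.1
t 30.75 p [0.5202 0.1785 0.112 ] x [ 0.859  0.407 -0.311] z [-0.282 -0.131 -0.95 ] f [ 0.1 -0.5 -2.3] q [ 0.23  0.19  1.69 -0.06  1.57  1.37] op 0.0506 grip 75.1
[ 0.05669997 -0.04143928]
offset [0.029, 0.0013, 0.0716] twist [-0.1, 18.1, 0.1]
```

```bash
python3 -m crank '[{"offset":[0.008,0.001,0.0195],"twist":[0,4.5,0]},{"offset":[0.0155,0.001,0.039],"twist":[0,9,0]},{"offset":[0.0225,0.001,0.056],"twist":[0,13.5,0]},{"offset":[0.029,0.001,0.065],"twist":[0,18,0]},{"offset":[0.029,0.001,0.07],"twist":[0,18,0]},{"offset":[0.029,0.001,0.071],"twist":[0,18,0]},{"offset":[0.029,0.001,0.071],"twist":[0,18,0]}]'; python3 -m crank '[{"offset":[0,0,0],"twist":[0,0,0]},{"offset":[0,0,0],"twist":[0,0,0]},{"offset":[0,0,0],"twist":[0,0,0]},{"offset":[0,0,-0.03],"twist":[0,0,0]},{"offset":[0,0,-0.08],"twist":[0,0,0]},{"offset":[0,0,-0.14],"twist":[0,0,0]},{"offset":[0,0,-0.2],"twist":[0,0,0]},{"offset":[0,0,-0.2],"twist":[0,0,0]}]' 0.75
python3 - <<'E'
from h import *
st()
for r in radios(): print(r)
go([.533,-.4225,.20],-5)
E
```

```text
t: 31.62
tool_pos: [0.5253, 0.1802, 0.0358]
tool_rot: [-3.064, -0.688, 0.006]
contact_force: [-2.8, -0.1, 3.5]
opening: 0.0506
grip_force: 75.7
t: 32.62
tool_pos: [0.5289, 0.1806, 0.2421]
tool_rot: [-3.064, -0.688, -0.015]
contact_force: [0.1, 0.9, 0.1]
opening: 0.064
grip_force: 0.0
t 32.62 p [0.5289 0.1806 0.2421] x [0.904 0.427 0.009] z [ 0.009  0.004 -1.   ] f [0.1 0.9 0.1] q [ 0.19 -0.12  1.76  0.    1.49  1.32] op 0.064 grip 0.0
(0.72, [0.535, -0.423], [0.538, -0.423], [58.0, 131.0], np.float64(-5.4), np.float64(-4.9), np.float64(0.172))
(0.61, [0.538, 0.187], [0.548, 0.192], [57.0, 138.0], np.float64(25.9), np.float64(30.7), np.float64(0.1))
(0.55, [0.441, 0.334], [0.443, 0.334], [61.0, 77.0], np.float64(41.0), np.float64(46.8), np.float64(0.048))
offset [-0.2509, 0.5478, 0.0344] twist [-0.1, 0.1, 30.3]
```

```bash
python3 -m crank '[{"offset":[-0.252,0.547,0.034],"twist":[0,0,30.3]},{"offset":[-0.252,0.547,0.034],"twist":[0,0,30.3]},{"offset":[-0.252,0.547,0.034],"twist":[0,0,30.3]},{"offset":[-0.252,0.547,0.034],"twist":[0,0,30.3]},{"offset":[-0.252,0.547,0.034],"twist":[0,0,30.3]},{"offset":[-0.252,0.547,0.034],"twist":[0,0,30.3]},{"offset":[-0.252,0.547,0.034],"twist":[0,0,30.3]},{"offset":[-0.252,0.547,0.034],"twist":[0,0,30.3]},{"offset":[-0.252,0.547,0.034],"twist":[0,0,30.3]},{"offset":[-0.252,0.547,0.034],"twist":[0,0,30.3]},{"offset":[-0.252,0.547,0.034],"twist":[0,0,30.3]},{"offset":[-0.252,0.547,0.034],"twist":[0,0,30.3]},{"offset":[-0.252,0.547,0.034],"twist":[0,0,30.3]}]' 1 60
python3 - <<'E'
from h import *
st();go([.532,-.4225,.010],-5)
for r in radios(): print(r)
im=get_image("scene");cv2.imwrite("pics/p4.png",cv2.resize(im[80:380,100:560],None,fx=1.7,fy=1.7,interpolation=2)[:,:,::-1])
E
```

```text
t: 34.35
tool_pos: [0.5313, -0.4207, 0.1991]
tool_rot: [-3.137, 0.135, 0.008]
contact_force: [-0.1, 1.0, 0.2]
opening: 0.0854
grip_force: 0.0
t 34.35 p [ 0.5313 -0.4207  0.1991] x [ 0.996 -0.086 -0.005] z [-0.005  0.002 -1.   ] f [-0.1  1.   0.2] q [-0.78  0.2   1.51 -0.    1.44  0.88] op 0.0854 grip 0.0
offset [0.0018, 0.002, 0.1891] twist [-0.1, 0.3, 0.1]
(0.81, [0.546, 0.191], [0.547, 0.192], [59.0, 139.0], np.float64(26.2), np.float64(30.5), np.float64(0.093))
(0.71, [0.557, -0.421], [0.546, -0.425], [56.0, 119.0], np.float64(-13.0), np.float64(-5.7), np.float64(0.144))
(0.6, [0.467, 0.344], [0.47, 0.346], [60.0, 135.0], np.float64(25.3), np.float64(31.1), np.float64(0.098))
(0.57, [0.505, 0.267], [0.508, 0.267], [62.0, 140.0], np.float64(25.5), np.float64(30.9), np.float64(0.097))
(0.57, [0.389, -0.018], [0.389, -0.019], [35.0, 124.0], np.float64(74.7), np.float64(75.2), np.float64(0.062))
```

View pics/p4.png

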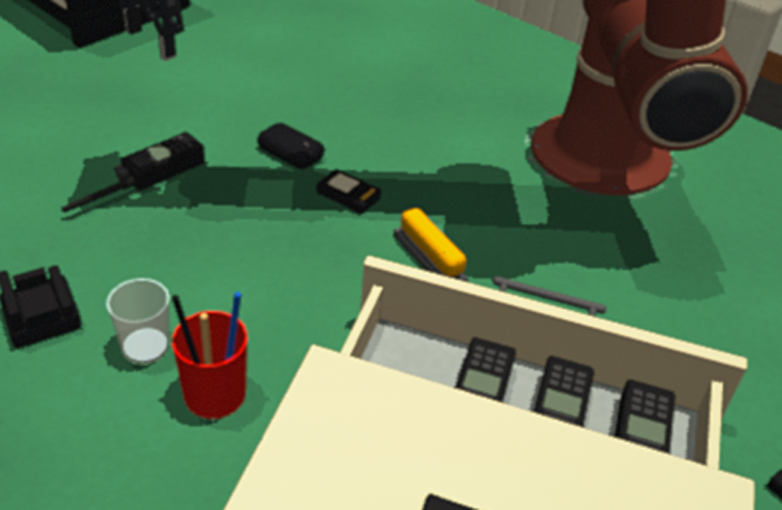

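Three radios are neatly stowed at (487,368), (565,390) and (645,415). The last radio is unmoved at (160,160).

```bash
python3 -m crank '[{"offset":[0.001,0.002,0.05],"twist":[0,0,0]},{"offset":[0.001,0.002,0.1],"twist":[0,0,0]},{"offset":[0.001,0.002,0.15],"twist":[0,0,0]},{"offset":[0.001,0.002,0.18],"twist":[0,0,0]},{"offset":[0.001,0.002,0.188],"twist":[0,0,0]},{"offset":[0.001,0.002,0.188],"twist":[0,0,0]}]' && python3 -m crank '[{"offset":[0,0,0],"twist":[0,0,0]},{"offset":[0,0,0],"twist":[0,0,0]},{"offset":[0,0,0],"twist":[0,0,0]},{"offset":[0,0,0],"twist":[0,0,0]},{"offset":[0,0,0],"twist":[0,0,0]}]' 0 60 && python3 -m crank '[{"offset":[0,0,-0.04],"twist":[0,0,0]},{"offset":[0,0,-0.1],"twist":[0,0,0]},{"offset":[0,0,-0.16],"twist":[0,0,0]},{"offset":[0,0,-0.22],"twist":[0,0,0]},{"offset":[0,0,-0.26],"twist":[0,0,0]},{"offset":[0,0,-0.26],"twist":[0,0,0]}]'
python3 - <<'E'
from h import *
st();go(D(-.03,-.1275,.20),YAW,18)
E
```

```text
t: 35.25
tool_pos: [0.5317, -0.4242, 0.0125]
tool_rot: [-3.138, 0.136, 0.006]
contact_force: [0.8, -0.3, 0.5]
opening: 0.0853
grip_force: 0.0
t: 35.88
tool_pos: [0.5326, -0.4253, 0.0143]
tool_rot: [3.137, -0.137, -0.002]
contact_force: [-0.3, 0.5, 6.3]
opening: 0.051
grip_force: 66.5
t: 36.62
tool_pos: [0.5336, -0.4257, 0.2766]
tool_rot: [3.134, -0.137, 0.003]
contact_force: [0.5, 0.0, -2.8]
opening: 0.0509
grip_force: 65.7
t 36.62 p [ 0.5336 -0.4257  0.2766] x [ 0.996 -0.087  0.002] z [ 0.002 -0.005 -1.   ] f [ 0.5  0.  -2.8] q [-0.78  0.16  1.42 -0.    1.55  0.88] op 0.0509 grip 65.7
offset [-0.0978, -0.483, 0.0522] twist [-4.5, -17.6, -30.0]
```

```bash
python3 -m crank '[{"offset":[-0.015,-0.06,0],"twist":[0,0,-4]},{"offset":[-0.03,-0.12,0],"twist":[0,-1,-8]},{"offset":[-0.045,-0.18,0],"twist":[-1,-3,-12]},{"offset":[-0.06,-0.24,0],"twist":[-2,-6,-17]},{"offset":[-0.075,-0.3,0],"twist":[-3,-10,-22]},{"offset":[-0.085,-0.36,0.01],"twist":[-4,-14,-27]},{"offset":[-0.098,-0.42,0.03],"twist":[-4.5,-17.6,-30]},{"offset":[-0.098,-0.47,0.045],"twist":[-4.5,-17.6,-30]},{"offset":[-0.098,-0.483,0.052],"twist":[-4.5,-17.6,-30]},{"offset":[-0.098,-0.483,0.052],"twist":[-4.5,-17.6,-30]},{"offset":[-0.098,-0.483,0.052],"twist":[-4.5,-17.6,-30]},{"offset":[-0.098,-0.483,0.052],"twist":[-4.5,-17.6,-30]},{"offset":[-0.098,-0.483,0.052],"twist":[-4.5,-17.6,-30]}]'
python3 - <<'E'
from h import *
st();go(D(-.03,-.1275,.20),YAW,18);go(D(-.03,-.1275,.117),YAW,18);go(D(.07,-.1275,.085),YAW,18)
E
```

```text
t: 38.25
tool_pos: [0.477, 0.0645, 0.2211]
tool_rot: [2.969, 0.663, -0.475]
contact_force: [0.5, 0.2, -4.1]
opening: 0.0504
grip_force: 65.5
t 38.25 p [0.477  0.0645 0.2211] x [ 0.86   0.405 -0.31 ] z [-0.284 -0.126 -0.951] f [ 0.5  0.2 -4.1] q [ 0.05 -0.07  1.78 -0.11  1.73  1.18] op 0.0504 grip 65.5
offset [0.0006, 0.0013, -0.0011] twist [-0.4, 0.1, 0.0]
offset [0.0264, 0.0018, 0.0778] twist [-0.4, 0.1, 0.0]
offset [0.1314, 0.0019, 0.0771] twist [-0.4, 0.1, 0.0]
```

```bash
python3 -m crank '[{"offset":[0.013,0.0015,0.04],"twist":[-0.3,0,0]},{"offset":[0.026,0.0015,0.077],"twist":[-0.3,0,0]},{"offset":[0.026,0.0015,0.077],"twist":[-0.3,0,0]},{"offset":[0.045,0.0015,0.077],"twist":[-0.3,0,0]},{"offset":[0.07,0.0015,0.077],"twist":[-0.3,0,0]},{"offset":[0.095,0.0015,0.077],"twist":[-0.3,0,0]},{"offset":[0.12,0.0015,0.077],"twist":[-0.3,0,0]},{"offset":[0.131,0.0015,0.077],"twist":[-0.3,0,0]},{"offset":[0.131,0.0015,0.077],"twist":[-0.3,0,0]}]'
python3 - <<'E'
from h import *
st();print(Dinv(get_obs()["tool_pos"]));go(D(.076,-.1275,.014),YAW,0)
E
```

```text
t: 39.38
tool_pos: [0.5687, 0.1074, 0.1077]
tool_rot: [2.964, 0.666, -0.472]
contact_force: [0.8, -0.2, -2.4]
opening: 0.0506
grip_force: 65.5
t 39.38 p [0.5687 0.1074 0.1077] x [ 0.859  0.407 -0.311] z [-0.281 -0.132 -0.951] f [ 0.8 -0.2 -2.4] q [ 0.11  0.25  1.63 -0.1   1.56  1.25] op 0.0506 grip 65.5
[ 0.07030317 -0.12643641]
offset [0.0277, 0.0012, 0.0664] twist [-0.1, 18.1, 0.1]
```

```bash
python3 -m crank '[{"offset":[0.008,0.001,0.0186],"twist":[0,4.5,0]},{"offset":[0.015,0.001,0.037],"twist":[0,9,0]},{"offset":[0.022,0.001,0.053],"twist":[0,13.5,0]},{"offset":[0.028,0.001,0.061],"twist":[0,18,0]},{"offset":[0.028,0.001,0.066],"twist":[0,18,0]},{"offset":[0.028,0.001,0.067],"twist":[0,18,0]},{"offset":[0.028,0.001,0.067],"twist":[0,18,0]}]'; python3 -m crank '[{"offset":[0,0,0],"twist":[0,0,0]},{"offset":[0,0,0],"twist":[0,0,0]},{"offset":[0,0,0],"twist":[0,0,0]},{"offset":[0,0,-0.03],"twist":[0,0,0]},{"offset":[0,0,-0.08],"twist":[0,0,0]},{"offset":[0,0,-0.14],"twist":[0,0,0]},{"offset":[0,0,-0.2],"twist":[0,0,0]},{"offset":[0,0,-0.2],"twist":[0,0,0]}]' 0.75
python3 - <<'E'
from h import *
st()
go([*D(-.051,0,0)[:2],.20],115.2)
E
```

```text
t: 40.25
tool_pos: [0.5744, 0.1094, 0.0363]
tool_rot: [-3.064, -0.688, 0.003]
contact_force: [-3.0, 1.9, 5.5]
opening: 0.0506
grip_force: 66.5
t: 41.25
tool_pos: [0.5776, 0.1092, 0.2419]
tool_rot: [3.064, 0.688, 0.016]
contact_force: [0.6, -0.3, -0.1]
opening: 0.0638
grip_force: 0.0
t 41.25 p [0.5776 0.1092 0.2419] x [0.904 0.427 0.01 ] z [ 0.01   0.001 -1.   ] f [ 0.6 -0.3 -0.1] q [ 0.06 -0.05  1.7   0.    1.48  1.19] op 0.0638 grip 0.0
offset [-0.1303, -0.129, 0.0403] twist [0.6, -0.3, -89.9]
```

```bash
python3 -m crank '[{"offset":[-0.13,-0.129,0.04],"twist":[0.6,-0.3,-90]},{"offset":[-0.13,-0.129,0.04],"twist":[0.6,-0.3,-90]},{"offset":[-0.13,-0.129,0.04],"twist":[0.6,-0.3,-90]},{"offset":[-0.13,-0.129,0.04],"twist":[0.6,-0.3,-90]},{"offset":[-0.13,-0.129,0.04],"twist":[0.6,-0.3,-90]},{"offset":[-0.13,-0.129,0.04],"twist":[0.6,-0.3,-90]},{"offset":[-0.13,-0.129,0.04],"twist":[0.6,-0.3,-90]},{"offset":[-0.13,-0.129,0.04],"twist":[0.6,-0.3,-90]},{"offset":[-0.13,-0.129,0.04],"twist":[0.6,-0.3,-90]},{"offset":[-0.13,-0.129,0.04],"twist":[0.6,-0.3,-90]},{"offset":[-0.13,-0.129,0.04],"twist":[0.6,-0.3,-90]},{"offset":[-0.13,-0.129,0.04],"twist":[0.6,-0.3,-90]}]' 0.3 40
python3 - <<'E'
from h import *
st()
go([*D(-.051,0,0)[:2],.074],115.2)
im=np.hstack([get_image("scene")[170:420,200:560],get_image("top")[100:350,60:340]])
cv2.imwrite("pics/p5.png",cv2.resize(im,None,fx=1.25,fy=1.25,interpolation=2)[:,:,::-1])
E
```

```text
t: 42.75
tool_pos: [0.4012, 0.17, 0.1945]
tool_rot: [-1.676, -2.644, 0.013]
contact_force: [-0.9, 0.2, -0.2]
opening: 0.0254
grip_force: 0.0
t 42.75 p [0.4012 0.17   0.1945] x [-0.427  0.904  0.005] z [-0.014 -0.001 -1.   ] f [-0.9  0.2 -0.2] q [ 0.23 -0.39  2.07  0.    1.48 -0.21] op 0.0254 grip 0.0
offset [-0.0022, 0.0051, 0.1204] twist [-0.7, -0.3, 0.1]
```

View pics/p5.png

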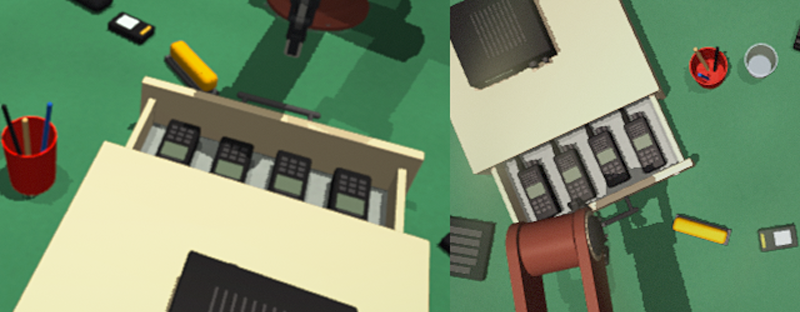

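All four radios lie flat, face up and side by side in the drawer, with no overlap. Now I grip the handle to shut the drawer.

```bash
python3 -m crank '[{"offset":[-0.002,0.005,0.04],"twist":[-0.7,0,0]},{"offset":[-0.002,0.005,0.075],"twist":[-0.7,0,0]},{"offset":[-0.002,0.005,0.1],"twist":[-0.7,0,0]},{"offset":[-0.002,0.005,0.12],"twist":[-0.7,0,0]},{"offset":[-0.002,0.005,0.12],"twist":[-0.7,0,0]}]' && python3 -m crank '[{"offset":[0,0,0],"twist":[0,0,0]},{"offset":[0,0,0],"twist":[0,0,0]},{"offset":[0,0,0],"twist":[0,0,0]},{"offset":[0,0,0],"twist":[0,0,0]},{"offset":[0,0,0],"twist":[0,0,0]}]' 0 40;  python3 - <<'E'
from h import *
st();print(Dinv(get_obs()["tool_pos"]))
E
```

```text
t: 43.48
tool_pos: [0.4036, 0.17, 0.073]
tool_rot: [-1.677, -2.647, 0.0]
contact_force: [0.2, -0.1, 0.6]
opening: 0.0254
grip_force: 0.0
t: 44.1
tool_pos: [0.4058, 0.1706, 0.0758]
tool_rot: [-1.679, -2.651, -0.006]
contact_force: [-0.1, 1.3, 3.8]
opening: 0.009
grip_force: 39.7
t 44.1 p [0.4058 0.1706 0.0758] x [-0.427  0.904  0.005] z [-0.001  0.005 -1.   ] f [-0.1  1.3  3.8] q [ 0.23 -0.26  2.17  0.01  1.23 -0.22] op 0.009 grip 39.7
[-5.01147637e-02  8.77029857e-05]
```

```bash
python3 -m crank '[{"offset":[0,0.003,0],"twist":[0,0,0]},{"offset":[0,0.009,0],"twist":[0,0,0]},{"offset":[0,0.018,0],"twist":[0,0,0]},{"offset":[0,0.028,0],"twist":[0,0,0]},{"offset":[0,0.039,0],"twist":[0,0,0]},{"offset":[0,0.05,0],"twist":[0,0,0]},{"offset":[0,0.061,0],"twist":[0,0,0]},{"offset":[0,0.072,0],"twist":[0,0,0]},{"offset":[0,0.083,0],"twist":[0,0,0]},{"offset":[0,0.094,0],"twist":[0,0,0]},{"offset":[0,0.105,0],"twist":[0,0,0]},{"offset":[0,0.116,0],"twist":[0,0,0]},{"offset":[0,0.127,0],"twist":[0,0,0]},{"offset":[0,0.136,0],"twist":[0,0,0]},{"offset":[0,0.144,0],"twist":[0,0,0]},{"offset":[0,0.15,0],"twist":[0,0,0]},{"offset":[0,0.155,0],"twist":[0,0,0]},{"offset":[0,0.158,0],"twist":[0,0,0]},{"offset":[0,0.158,0],"twist":[0,0,0]}]';  python3 - <<'E'
from h import *
st();print(Dinv(get_obs()["tool_pos"]))
E
```

```text
t: 46.48
tool_pos: [0.5485, 0.2379, 0.0758]
tool_rot: [-1.679, -2.651, -0.004]
contact_force: [-0.6, 0.1, 5.0]
opening: 0.0096
grip_force: 39.9
t 46.48 p [0.5485 0.2379 0.0758] x [-0.427  0.904  0.005] z [-0.002  0.004 -1.   ] f [-0.6  0.1  5. ] q [ 0.28  0.13  1.8   0.01  1.21 -0.16] op 0.0096 grip 39.9
[0.10758769 0.00024925]
```

```bash
python3 -m crank '[{"offset":[0,0.001,0],"twist":[0,0,0]},{"offset":[0,0.002,0],"twist":[0,0,0]},{"offset":[0,0.003,0],"twist":[0,0,0]},{"offset":[0,0.004,0],"twist":[0,0,0]},{"offset":[0,0.005,0],"twist":[0,0,0]},{"offset":[0,0.006,0],"twist":[0,0,0]},{"offset":[0,0.006,0],"twist":[0,0,0]}]';  python3 - <<'E'
from h import *
st();print(Dinv(get_obs()["tool_pos"]))
E
```

```text
t: 47.35
tool_pos: [0.5499, 0.2387, 0.0757]
tool_rot: [-1.675, -2.646, 0.012]
contact_force: [-15.0, -8.6, 17.3]
opening: 0.0091
grip_force: 41.2
t 47.35 p [0.5499 0.2387 0.0757] x [-0.428  0.904  0.005] z [-0.013 -0.001 -1.   ] f [-15.   -8.6  17.3] q [ 0.28  0.14  1.79  0.    1.22 -0.16] op 0.0091 grip 41.2
[0.10921133 0.00031224]
```

```bash
python3 -m crank '[{"offset":[0,0,0],"twist":[0,0,0]},{"offset":[0,0,0],"twist":[0,0,0]},{"offset":[0,0,0],"twist":[0,0,0]},{"offset":[0,-0.005,0],"twist":[0,0,0]},{"offset":[0,-0.005,-0.04],"twist":[0,0,0]},{"offset":[0,-0.005,-0.1],"twist":[0,0,0]},{"offset":[0,-0.005,-0.16],"twist":[0,0,0]},{"offset":[-0.05,-0.03,-0.18],"twist":[0,0,0]},{"offset":[-0.11,-0.05,-0.18],"twist":[0,0,0]},{"offset":[-0.17,-0.07,-0.18],"twist":[0,0,0]},{"offset":[-0.23,-0.08,-0.18],"twist":[0,0,0]},{"offset":[-0.29,-0.08,-0.18],"twist":[0,0,0]},{"offset":[-0.35,-0.08,-0.18],"twist":[0,0,0]},{"offset":[-0.4,-0.08,-0.18],"twist":[0,0,0]},{"offset":[-0.4,-0.08,-0.18],"twist":[0,0,0]}]' 0.3;  python3 - <<'E'
from h import *
st()
im=get_image("top");cv2.imwrite("pics/end.png",cv2.resize(im[40:330,20:440],None,fx=1.8,fy=1.8,interpolation=2)[:,:,::-1])
E
```

```text
t: 49.22
tool_pos: [0.6525, -0.1593, 0.2515]
tool_rot: [-1.683, -2.646, -0.003]
contact_force: [-0.1, -0.1, -0.3]
opening: 0.0256
grip_force: 0.0
t 49.23 p [ 0.6525 -0.1593  0.2515] x [-0.424  0.906  0.006] z [-0.004  0.005 -1.   ] f [-0.1 -0.1 -0.3] q [-0.35  0.15  1.47  0.    1.52 -0.79] op 0.0256 grip 0.0
```

View pics/end.png

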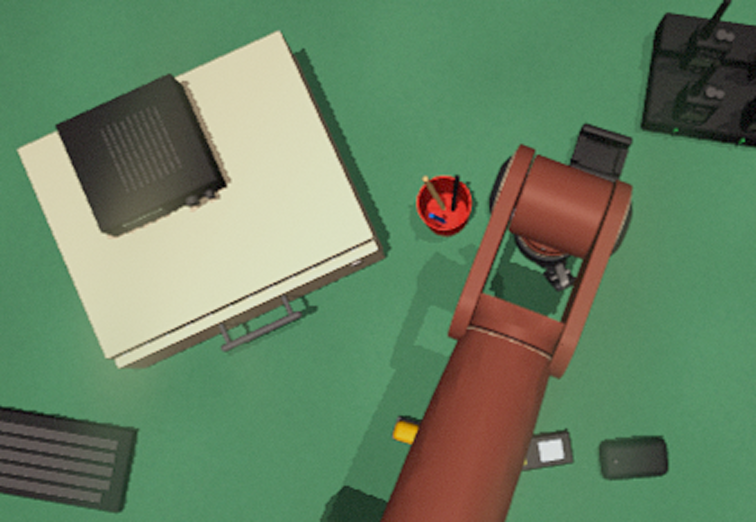

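The drawer front sits flush with the cabinet around (245,305). No radio shows on the desk, and the bystanders that show are in place, with the cup and most of the stapler hidden behind the arm.

```bash
python3 -c "
from station import *
print(finish_job())"
```

```text
the job is handed in; nothing more can be done
None
```

All four loose radios are lying flat, face up and side by side in the drawer with their aerials towards the back; the drawer is fully shut, and the job was handed in at about 49 s of the 210 s allowed.

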